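# Hold the garnish bin's lid half open with the lifting rod

### The arm

A 7-joint arm with a two-finger parallel gripper is mounted at the origin on the work surface. World frame = base frame: x ahead of the robot, y to its left, z up, the work surface at z = 0. Lengths are in m, angles in degrees, forces in N, time in s.
With the tool pointing down it reaches from about 0.425 to 0.875 m from the base axis. Payload 4.7 kg.
Tool frame: the origin (TCP) lies on the mounting face of the last link; the fingertips stand 182 mm ahead of it and the grasp point (between the pads) lies 164 mm ahead of it; z points along the fingers, y is the line along which they close (so a half turn about z gives the same grasp; the last joint's range is limited). The gripper opens to 87 mm and grips with 3 to 60 N. Pads are 19 mm wide; open, the fingers measure 117 mm over their backs; the gripper's body (75 mm by 190 mm) begins 51 mm behind the grasp point.
Start: joints at [0.808, 18.392, -4.016, 83.108, 1.295, 78.541, -3.26], TCP at [0.65, -0, 0.405] pointing down, gripper open.
Joint ranges: [-163.93, 163.93], [-17.29, 119.83], [-79.2, 71.16], [3.27, 140.29], [-89.18, 269.18], [5.43, 117.66], [-154.24, 154.24]. Speed limits (degrees/s): [147.25, 147.25, 180, 180, 180, 180, 180].

### API

Orientations are given as [roll, pitch, yaw] about the fixed x, y, z axes, in that order (R = Rz(yaw) Ry(pitch) Rx(roll)).
In Python, from cell import env gives the robot as it stands.
- The arm moves only by the tool servo_tool, never from a script. Its argument "plan" is a list of rows, each an object with "xyz": the shift along the tool's x, y, z in cm, a list of three; "twist": the turn, a rotation vector about the tool's x, y, z in degrees, a list of three; "jaw": the closure, from 0 (fully open) to 1 (shut). In form: [{"xyz": [x, y, z], "twist": [wx, wy, wz], "jaw": jaw}, ...]. A call has 1 to 10 rows; each row is the pose to reach, as a shift and turn from the pose commanded when the call began, along the tool's axes at that moment; what a row does not reach only later rows make up. A row lasts 1/12 s, in which the tool goes at most 41.7 mm and 7.16 degrees, less where a joint would pass 70% of its speed; a pose out of reach is approached as far as the arm can. A call with a gripper value outside its range is refused whole. The fingers move at their own pace and stop on an object; "newtons" is the grip in N (left out, the last holds). Time passes only in rows, so rows that repeat a pose let the fingers close. It gives the time, the measured TCP pose, the force, the opening and the grip force at its end, in the units of the state.
- env.get_obs(): the state, without advancing time (a new reading comes with each control period).
- env.read_camera(name): name is "scene" or "side" or "wrist"; returns a dict with "img" (480x640x3 uint8, red, green, blue), "camera_matrix" (3x3 intrinsics, pixels), "R" (3x3) and "t" (3): a world point X has camera coordinates R X + t. Camera axes: x right, y down, z forward; pixel columns grow to the right and rows downward; lengths in m; the calibration is good to about 2 mm. A picture is of the moment at which its call begins. There is no depth.
- env.sign_off(): hands the job in; it is judged then, once.
The state is a dict: "time_s": time; "qpos": joint angles; "joint_velocities": joint speeds; "effort": joint torques, N m; "tool_pos": TCP position; "tool_rot": TCP orientation; "force": force on the tool from outside, world axes, zero at the start; "wrist_torque": the same for the moment, N m; "grip_width": finger opening in m; "grasp_force": force on a finger pad.
Only numpy, scipy, OpenCV 4.12 (cv2) and the standard library are available. Lean on these libraries where they do the work, as an engineer would, in place of code of your own. Each camera call takes 0.05 s, during which the arm holds its last target. There are 200 camera calls.

### The job

Take the lifting rod from its rest by its wooden handle, pass its steel end from the right well through the eye on the garnish bin's lid while the lid is down, and with the rod lift the lid until it stands open at 45 degrees. Finish holding it there, still and with the rod in the gripper: the lid falls shut if it is let go. The bin and lid have just been cleaned, so only the rod may touch them, and the jar, jigger and tumbler stay where they are.

Things in the scene. Friction and masses are not known exactly. Their poses are not given: they have to be found in the camera images.
- rod_grip (a point): Loose lifting rod, about 0.1 kg: square wooden handle 24 x 24 x 95 mm with a round steel shaft, 10 mm diameter, out of one end. Point on the rod's axis, where to grip the handle; x along the rod to the tip. The handle spans 55 mm behind to 40 mm ahead of this point, the shaft on to 135 mm ahead. At first it lies level on its rest, axis 50 mm above the counter, tip roughly to +y (robot's left).
- rod_tip (a point): Round end of the rod's steel shaft, 135 mm ahead of rod_grip on the rod's axis; same axes as rod_grip.
- rest: Fixed black rest: base 200 x 64 x 6 mm and two forks: one 48 mm behind rod_grip under the handle (36 mm wide, 48 mm high), one 100 mm ahead under the shaft (20 mm wide, 59 mm high). The handle is free between them and both are open upwards: lift the rod straight up. Origin on the counter straight under rod_grip's first place; x along the rod.
- bin: Fixed open metal garnish bin with fruit in it, 220 (x) x 260 (y) x 110 mm high; origin at the centre of its underside on the counter, front facing -x (towards the robot). It has a white lid hinged along its far (+x) top rim.
- lid (a joint): Lid angle, rad: 0 shut (at the start), growing as the front edge rises; 45 degrees is 0.785; stop at 1.35. The lid turns freely on its hinge and falls shut from every angle. It weighs 0.15 to 0.3 kg, so the eye is pulled up with about 1 to 2 N.
- lid_hinge (a point): Point on the lid's hinge axis, at the middle of the bin's far rim, 110 mm above the counter. Axes turn with the lid: y along the hinge to the robot's left; with the lid shut x points away from the robot, z up. The lid is a plate 224 (x) x 266 (y) mm, its top 7 mm above the hinge axis (10 mm at the raised panel).
- lid_eye (a point): Centre of the steel eye on the lid's front right corner: ring of 26 mm inner, 42 mm outer diameter, hole axis y (level, parallel to the hinge). Axes as lid_hinge, from which it lies x -200, y -105, z +40 mm: 28 mm inside the lid's right edge, 150 mm above the counter when shut. The rod enters from the right, tip to +y. The ring turns freely on the shaft, which lifts at the ring's inside top.
- jar_mid (a point): Bystander: glass storage jar with a steel cap, 84 mm diameter, 100 mm high, standing at the far left; point half-way up.
- jigger_mid (a point): Bystander: steel bar jigger, waisted in the middle, 48 mm diameter at the foot, 85 mm high, standing at the far right; point half-way up.
- tumbler_mid (a point): Bystander: glass tumbler, 76 mm rim diameter, 90 mm high, standing at the near left; point half-way up.
Not all that is in view belongs to the job. Of the things that look like the part that bears rod_grip, the largest one is meant.

How it is judged (in metres and radians):
On the way:
1. the rod, held in the gripper, has its end through the lid's eye while the lid is still down (y of rod_tip in the frame of lid_eye above 0.015 m and x of rod_tip in the frame of lid_eye between -0.022 and 0.022 m and z of rod_tip in the frame of lid_eye between -0.022 and 0.022 m and angle between the x axis of rod_tip and the y axis of lid_eye, either way round below 0.3 rad and contact force between the fingers and rod above 2 N and value of joint lid below 0.15 rad), for 0.2 s.
At the end, for the whole second after the job is handed in: Lid still at 45 +-6 degrees (under 0.06 rad/s), carried by the rod: tip 15 mm or more out of the eye's far side, within 22 mm of the eye's axis in lid x and z, shaft within 17 degrees of it, over 0.3 N on the eye; fingers grip the rod (over 2 N), handle over 200 mm up (value of joint lid between 0.68 and 0.89 rad and velocity of joint lid between -0.06 and 0.06 rad/s and y of rod_tip in the frame of lid_eye above 0.015 m and x of rod_tip in the frame of lid_eye between -0.022 and 0.022 m and z of rod_tip in the frame of lid_eye between -0.022 and 0.022 m and angle between the x axis of rod_tip and the y axis of lid_eye, either way round below 0.3 rad and contact force between the fingers and rod above 2 N and contact force between rod and bin above 0.3 N and height (world z) of rod_grip above 0.2 m); the arm keeps its last pose, push and grip.
It fails at once if gripper or arm touches the bin or its lid (contact force between any of the fingers, the arm and bin above 0.5 N).
It fails at once if the jigger is moved by more than 20 mm (distance of jigger_mid from where it was at the start of the episode above 0.02 m).
It fails at once if the tumbler is moved by more than 20 mm (distance of tumbler_mid from where it was at the start of the episode above 0.02 m).
It fails at once if the jar is moved by more than 20 mm (distance of jar_mid from where it was at the start of the episode above 0.02 m).
It also fails if it takes over 51 s, if anything falls off the work surface, if the arm or the gripper's body presses on something with over 40 N, if the wrist force passes 120 N, or if a joint passes its speed limit or range.

## Working session

There is one attempt and no reset: what is moved stays moved. The work goes in short steps, Python scripts to look and compute and a tool call to move; the robot and the scene stay as the last step left them, time stands still between calls to the robot, and variables do not carry over. Pictures are saved under pics/ and viewed, at most 10 in all, crops included, and the job is handed in when it is done.

Besides the shell and the picture viewer there is one more tool, called after "Call:" as name(argument=value, ...), one argument or row to a line, values as JSON. servo_tool: Moves the arm, as the interface text tells. Its arguments: {"type":"object","properties":{"plan":{"type":"array","items":{"type":"object","properties":{"xyz":{"type":"array","items":{"type":"number"}},"twist":{"type":"array","items":{"type":"number"}},"jaw":{"type":"number"}}}},"newtons":{"type":"number"}},"required":["plan"]}

```bash
mkdir -p pics; cat > h.py <<'E'
import numpy as np, cv2, json
from cell import env
def snap(name,fn=None):
    c=env.read_camera(name); np.savez(f'pics/{fn or name}.npz',**{k:c[k] for k in('img','camera_matrix','R','t')})
    cv2.imwrite(f'pics/{fn or name}.png',c['img'][:,:,::-1]); return c
def load(fn): return dict(np.load(f'pics/{fn}.npz'))
def P(c): return np.asarray(c['camera_matrix'])@np.c_[c['R'],np.ravel(c['t'])]
def proj(c,X): 
    X=np.atleast_2d(X); p=np.c_[X,np.ones(len(X))]@P(c).T; return p[:,:2]/p[:,2:]
def ray(c,uv,z):
    M=P(c); H=np.c_[M[:,0],M[:,1],M[:,2]*z+M[:,3]]; x=np.linalg.solve(H,[uv[0],uv[1],1]); return np.r_[x[:2]/x[2],z]
def tri(c1,u1,c2,u2):
    X=cv2.triangulatePoints(P(c1),P(c2),np.float64(u1).reshape(2,1),np.float64(u2).reshape(2,1)); return (X[:3]/X[3]).ravel()
E
python3 - <<'E'
from h import *
a=snap('scene');b=snap('side')
w=snap('wrist')
print(env.get_obs())
for c in(a,b,w): print(-np.asarray(c['R']).T@np.ravel(c['t']))
E
```

```text
{'time_s': 0.15, 'qpos': array([ 0.80838995, 18.42926736, -4.01687544, 83.15861841,  1.29557934,
       78.5390771 , -3.2603127 ]), 'joint_velocities': array([-0.02465835, -0.1257211 ,  0.08509224, -0.12796619, -0.0687559 ,
       -0.00591305,  0.00843063]), 'effort': array([ 2.16972071e-04, -4.91794288e+01, -4.04079035e-01, -3.12878716e+01,
       -6.39387709e-02,  4.04033612e-02,  9.90178205e-05]), 'tool_pos': array([ 6.49854804e-01, -2.53980834e-05,  4.03915152e-01]), 'tool_rot': array([-1.79918289e+02,  5.09456605e-03,  9.00020803e+01]), 'force': array([-0.31859168, -0.18085996,  0.25344188]), 'wrist_torque': array([-0.04315476, -0.02006595,  0.00290939]), 'grasp_force': 0.0, 'grip_width': 0.08681399995408579}
[1.28603926 0.75934699 0.89354092]
[ 1.04606399 -0.95734493  1.0806049 ]
[0.65035209 0.07853675 0.38282264]
```

View pics/scene.png

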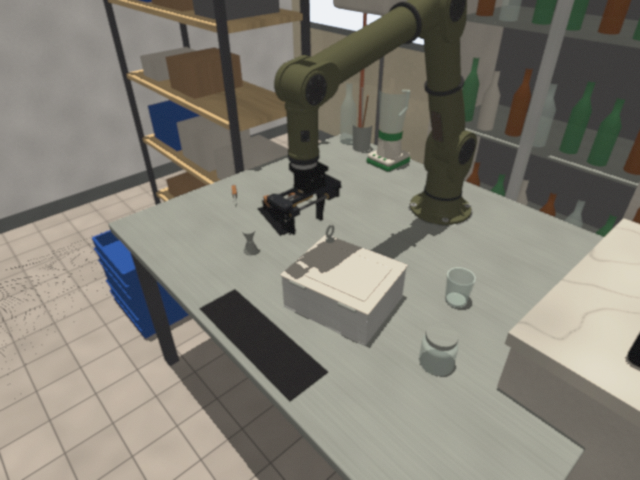

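View pics/side.png

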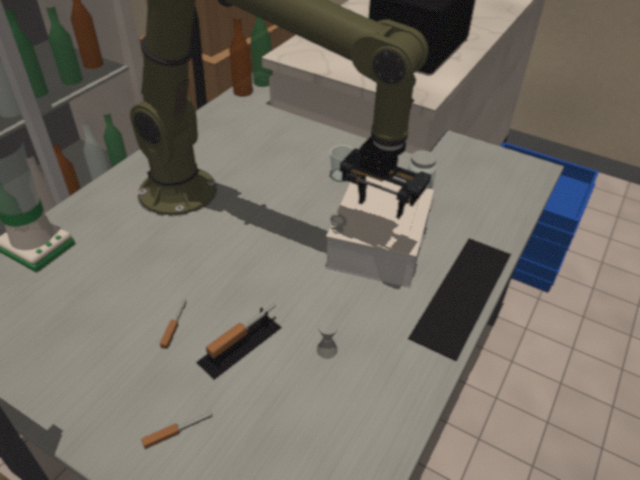

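The side view shows three rod-like tools: one on the black rest at (227,340), a small one at (172,325) and a small one at (162,436). The largest lies on the rest, so I choose (227,340). The bin's eye is at about (337,222) and the jigger at (327,340). I'll check with a close crop.

```bash
python3 - <<'E'
from h import *
a=load('side')['img'][:,:,::-1]; s=load('scene')['img'][:,:,::-1]
A=cv2.resize(a[285:385,185:345],None,fx=5,fy=5,interpolation=cv2.INTER_CUBIC)[:400]
A=cv2.resize(a[295:380,190:310],(800,567),interpolation=cv2.INTER_CUBIC)
cv2.imwrite('pics/cA.png',A)
B=cv2.resize(a[170:290,310:450],(400,343),interpolation=cv2.INTER_CUBIC)
C=cv2.resize(s[215:335,275:415],(400,343),interpolation=cv2.INTER_CUBIC)
cv2.imwrite('pics/cB.png',np.hstack([B,C]))
E
```

```text
(no output)
```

View pics/cA.png

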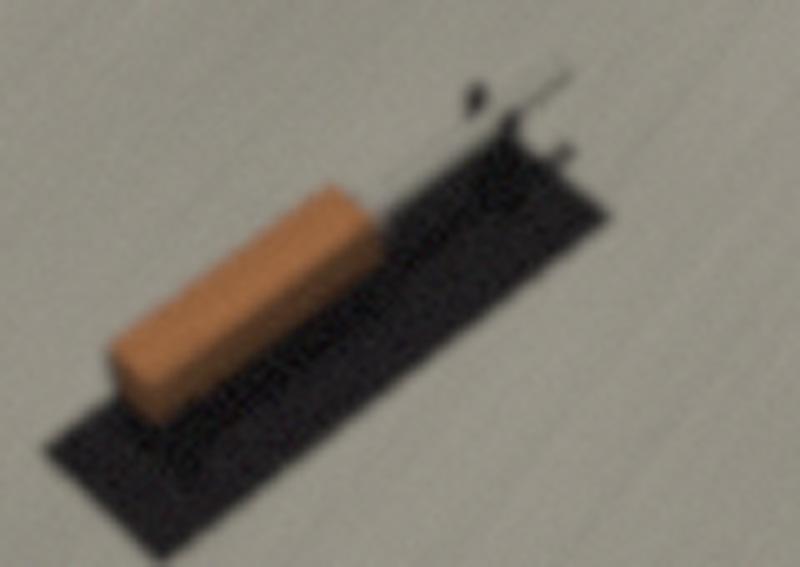

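View pics/cB.png

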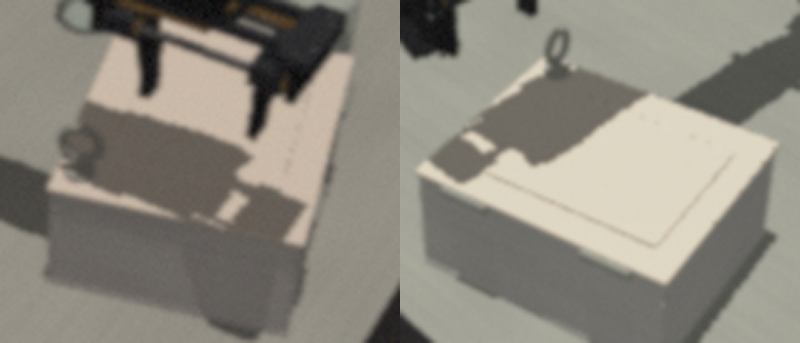

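The crop confirms it: the tool on the rest has the large handle, with top corners at about (207,347)–(247,331) in full pixels and the tip at about (275,306). Crop B shows the eye at (338,222) in side and (330,231) in scene, and the lid corners are clear. Next I'll fit the poses.

```bash
python3 - <<'E'
from h import *
from scipy.optimize import least_squares
S=load('side');C=load('scene')
f=lambda p:np.array(p)/6.6667+[190,295]
print('handle',[ray(S,f(p),.062).round(4) for p in [(112,350),(155,400),(332,185),(383,238)]],'tip',ray(S,f((568,72)),.05))
k=140/400
s=lambda p:np.array(p)*k+[310,170]; c=lambda p:(np.array(p)-[400,0])*k+[275,215]
eye=tri(S,s((80,150)),C,c((558,47)));print('eye',eye)
L={'nr':(-.222,-.133,.006),'fr':(.002,-.133,.006),'fl':(.002,.133,.006),'nl':(-.222,.133,.006),'eye':(-.2,-.105,.04)}
obs=[(S,'nr',s((46,188))),(S,'fr',s((301,244))),(S,'fl',s((353,58))),(S,'eye',s((80,150))),(C,'fr',c((418,168))),(C,'fl',c((668,283))),(C,'nl',c((778,146))),(C,'eye',c((558,47)))]
def W(p,n):
    l=np.array(L[n]);a=p[2];R=np.array([[np.cos(a),-np.sin(a),0],[np.sin(a),np.cos(a),0],[0,0,1]]);return R@l+[p[0],p[1],.11]
r=least_squares(lambda p:np.concatenate([proj(q,W(p,n))[0]-u for q,n,u in obs]),[.8,0,0],loss='soft_l1')
print(r.x[:2],np.degrees(r.x[2]));print(r.fun.reshape(-1,2).round(1));print('eyefit',W(r.x,'eye'))
# bystanders
print('jigger',ray(S,(327,352),0),'tumbler',ray(C,(458,302),0),'jar',ray(C,(438,365),0))
E
```

```text
handle [array([ 0.4691, -0.4304,  0.062 ]), array([ 0.4928, -0.4384,  0.062 ]), array([ 0.4884, -0.3399,  0.062 ]), array([ 0.5159, -0.3489,  0.062 ])] tip [ 0.52126629 -0.25001381  0.05      ]
eye [ 0.54787274 -0.01389989  0.14437246]
[0.71659492 0.13723657] 13.857319517825806
[[-0.7 -0.3]
 [ 0.6  0.1]
 [ 0.  -0.9]
 [-0.3 -2.8]
 [-1.5  0.7]
 [-0.6  0.3]
 [ 0.8 -1.4]
 [-0.4 -0.6]]
eyefit [ 0.5475639 -0.0126084  0.15     ]
jigger [ 0.67122275 -0.26677783  0.        ] tumbler [0.3762554  0.33158395 0.        ] jar [0.59873334 0.42345245 0.        ]
```

Call:
servo_tool(
  plan=[
    {"xyz": [-37.1, -15.5, 0], "twist": [0, 0, 12.5], "jaw": 0},
    {"xyz": [-37.1, -15.5, 0], "twist": [0, 0, 12.5], "jaw": 0},
    {"xyz": [-37.1, -15.5, 0], "twist": [0, 0, 12.5], "jaw": 0},
    {"xyz": [-37.1, -15.5, 0], "twist": [0, 0, 12.5], "jaw": 0},
    {"xyz": [-37.1, -15.5, 0], "twist": [0, 0, 12.5], "jaw": 0},
    {"xyz": [-37.1, -15.5, 0], "twist": [0, 0, 12.5], "jaw": 0},
    {"xyz": [-37.1, -15.5, 0], "twist": [0, 0, 12.5], "jaw": 0},
    {"xyz": [-37.1, -15.5, 8], "twist": [0, 0, 12.5], "jaw": 0},
    {"xyz": [-37.1, -15.5, 8], "twist": [0, 0, 12.5], "jaw": 0},
    {"xyz": [-37.1, -15.5, 8], "twist": [0, 0, 12.5], "jaw": 0},
  ],
  newtons=60,
)

```text
time_s: 0.98
tool_pos: [0.4975, -0.3641, 0.331]
tool_rot: [179.9, 0.0, 77.5]
force: [1.6, 0.3, -0.3]
grip_width: 0.087
grasp_force: 0.0
```

Call:
servo_tool(
  plan=[
    {"xyz": [0, 0, 0], "twist": [0, 0, 0], "jaw": 0},
    {"xyz": [0, 0, 0], "twist": [0, 0, 0], "jaw": 0},
    {"xyz": [0, 0, 0], "twist": [0, 0, 0], "jaw": 0},
  ],
)

```text
time_s: 1.23
tool_pos: [0.4988, -0.3622, 0.3312]
tool_rot: [-180.0, -0.1, 77.5]
force: [-0.0, 0.2, -0.0]
grip_width: 0.0872
grasp_force: 0.0
```

```bash
python3 - <<'E'
from h import *
w=snap('wrist','w1');s=snap('scene','s1');d=snap('side','d1');o=env.get_obs();print(o['tool_pos'],o['tool_rot'])
C=cv2.resize(s['img'][200:320,270:430,::-1],(400,300),interpolation=cv2.INTER_CUBIC)
B=cv2.resize(d['img'][170:290,310:470,::-1],(400,300),interpolation=cv2.INTER_CUBIC)
cv2.imwrite('pics/m1.png',np.vstack([np.hstack([cv2.resize(w['img'][:,:,::-1],(400,300)),C]),np.hstack([B,B*0])]))
E
```

```text
[ 0.49991847 -0.36106291  0.33244572] [ 1.79889274e+02 -1.09593085e-02  7.76692509e+01]
```

View pics/m1.png

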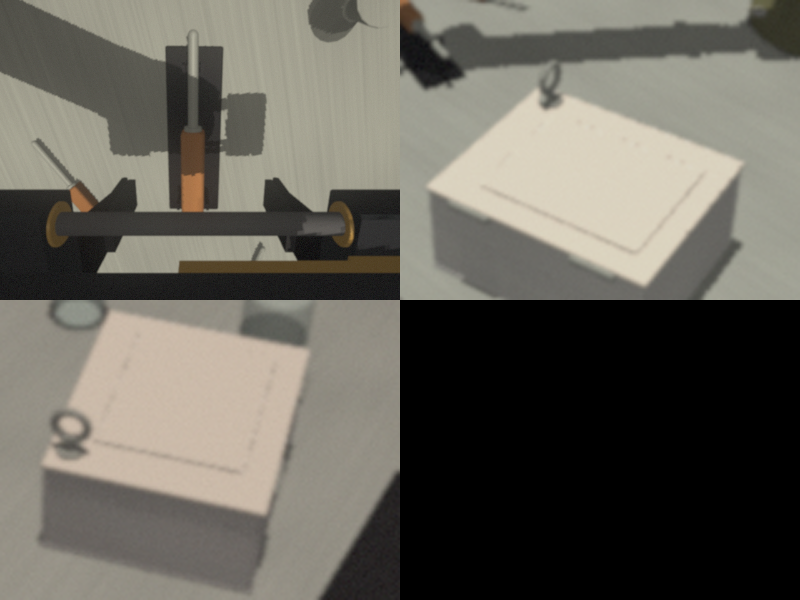

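The wrist picture shows the rod centred on column 309 (full pixels), running straight up, with its tip at about (309,51). The two small tools are clearly other objects. The lid is now unshaded and all its corners are visible, so I'll refit.

```bash
python3 - <<'E'
from h import *
from scipy.optimize import least_squares
S=load('d1');C=load('s1');w=load('w1')
print('tip',ray(w,(309,51),.05),'hend',ray(w,(309,205),.062),'h2',ray(w,(309,310),.062))
s=lambda p:(np.array(p)-[0,300])*.4+[310,170]; c=lambda p:(np.array(p)-[400,0])*.4+[270,200]
L={'nr':(-.222,-.133,.007),'fr':(.002,-.133,.007),'fl':(.002,.133,.007),'nl':(-.222,.133,.007),'eye':(-.2,-.105,.04)}
obs=[(S,'nr',s((43,465))),(S,'fr',s((268,515))),(S,'fl',s((309,349))),(S,'nl',s((108,311))),(S,'eye',s((70,427))),(C,'fr',c((428,187))),(C,'fl',c((647,287))),(C,'nl',c((744,163))),(C,'eye',c((551,78)))]
print('eye tri',tri(S,s((70,427)),C,c((551,78))))
def W(p,n):
    l=np.array(L[n]);a=p[2];R=np.array([[np.cos(a),-np.sin(a),0],[np.sin(a),np.cos(a),0],[0,0,1]]);return R@l+[p[0],p[1],.11]
r=least_squares(lambda p:np.concatenate([proj(q,W(p,n))[0]-u for q,n,u in obs]),[.8,0,0],loss='soft_l1')
print(r.x[:2],np.degrees(r.x[2]));print(r.fun.reshape(-1,2).round(1).tolist());print('eyefit',W(r.x,'eye'))
E
```

```text
tip [ 0.51778915 -0.24917717  0.05      ] hend [ 0.49861555 -0.33451386  0.062     ] h2 [ 0.4830538  -0.40263323  0.062     ]
eye tri [ 0.54746017 -0.01224829  0.14736027]
[0.7178737  0.13850505] 14.289584221868264
[[-0.8, -0.4], [-0.1, -0.8], [0.3, -0.6], [0.1, -0.9], [0.6, -0.7], [-1.7, 0.1], [-0.4, -0.4], [0.2, -0.8], [-1.2, -0.0]]
eyefit [ 0.54997798 -0.01261088  0.15      ]
```

Call:
servo_tool(
  plan=[
    {"xyz": [-1.15, -0.55, 3], "twist": [0, 0, 0], "jaw": 0},
    {"xyz": [-1.15, -0.55, 6], "twist": [0, 0, 0], "jaw": 0},
    {"xyz": [-1.15, -0.55, 9], "twist": [0, 0, 0], "jaw": 0},
    {"xyz": [-1.15, -0.55, 11], "twist": [0, 0, 0], "jaw": 0},
    {"xyz": [-1.15, -0.55, 11.8], "twist": [0, 0, 0], "jaw": 0},
    {"xyz": [-1.15, -0.55, 11.8], "twist": [0, 0, 0], "jaw": 0},
    {"xyz": [-1.15, -0.55, 11.8], "twist": [0, 0, 0], "jaw": 0},
    {"xyz": [-1.15, -0.55, 11.8], "twist": [0, 0, 0], "jaw": 0.3},
  ],
)

```text
time_s: 2.05
tool_pos: [0.4918, -0.3728, 0.2156]
tool_rot: [179.8, 0.1, 77.5]
force: [-0.5, -0.4, 0.1]
grip_width: 0.0851
grasp_force: 0.0
```

```bash
python3 - <<'E'
from h import *
w=snap('wrist','w2');o=env.get_obs();print(o['tool_pos'],o['tool_rot'],o['grip_width'],o['force'])
cv2.imwrite('pics/m2.png',cv2.resize(w['img'][:,:,::-1],(400,300)))
E
```

```text
[ 0.49173783 -0.37295834  0.21568364] [1.79790541e+02 7.59215857e-02 7.75313910e+01] 0.08179505900514586 [ 0.46701685  0.24703272 -0.18371666]
```

View pics/m2.png

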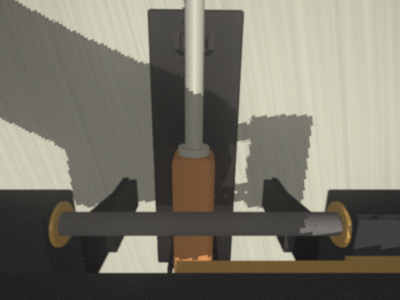

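The wrist picture shows the handle between the fingers at column 193 of 400, against 200 for the finger midpoint. That is about 4 mm to the left, so I shift over and close.

Call:
servo_tool(
  plan=[
    {"xyz": [0, -0.4, 0.15], "twist": [0, 0, 0], "jaw": 0.3},
    {"xyz": [0, -0.4, 0.15], "twist": [0, 0, 0], "jaw": 0.5},
    {"xyz": [0, -0.4, 0.15], "twist": [0, 0, 0], "jaw": 0.6},
    {"xyz": [0, -0.4, 0.15], "twist": [0, 0, 0], "jaw": 0.8},
    {"xyz": [0, -0.4, 0.15], "twist": [0, 0, 0], "jaw": 1},
    {"xyz": [0, -0.4, 0.15], "twist": [0, 0, 0], "jaw": 1},
    {"xyz": [0, -0.4, 0.15], "twist": [0, 0, 0], "jaw": 1},
    {"xyz": [0, -0.4, 0.15], "twist": [0, 0, 0], "jaw": 1},
    {"xyz": [0, -0.4, 0.15], "twist": [0, 0, 0], "jaw": 1},
    {"xyz": [0, -0.4, 0.15], "twist": [0, 0, 0], "jaw": 1},
  ],
  newtons=60,
)

```text
time_s: 2.93
tool_pos: [0.4869, -0.3717, 0.2119]
tool_rot: [180.0, 0.0, 77.5]
force: [-0.0, 0.9, -0.8]
grip_width: 0.0233
grasp_force: 59.9
```

Call:
servo_tool(
  plan=[
    {"xyz": [0, 0, 0], "twist": [0, 0, 0], "jaw": 1},
    {"xyz": [0, 0, 0], "twist": [0, 0, 0], "jaw": 1},
    {"xyz": [0, 0, 0], "twist": [0, 0, 0], "jaw": 1},
    {"xyz": [0, 0, 0], "twist": [0, 0, 0], "jaw": 1},
    {"xyz": [0, 0, 0], "twist": [0, 0, 0], "jaw": 1},
    {"xyz": [0, 0, 0], "twist": [0, 0, 0], "jaw": 1},
    {"xyz": [0, 0, 0], "twist": [0, 0, 0], "jaw": 1},
    {"xyz": [0, 0, 0], "twist": [0, 0, 0], "jaw": 1},
  ],
)

```text
time_s: 3.6
tool_pos: [0.4868, -0.3717, 0.2119]
tool_rot: [-180.0, -0.0, 77.5]
force: [-0.6, 0.0, -0.6]
grip_width: 0.0234
grasp_force: 59.9
```

Call:
servo_tool(
  plan=[
    {"xyz": [0, 0, -2], "twist": [0, 0, 0], "jaw": 1},
    {"xyz": [0, 0, -4], "twist": [0, 0, 0], "jaw": 1},
    {"xyz": [0, 0, -7], "twist": [0, 0, 0], "jaw": 1},
    {"xyz": [0, 0, -10], "twist": [0, 0, -6], "jaw": 1},
    {"xyz": [0, 0, -12], "twist": [0, 0, -12], "jaw": 1},
    {"xyz": [0, 0, -14], "twist": [0, 0, -18], "jaw": 1},
    {"xyz": [0, 0, -15], "twist": [0, 0, -23], "jaw": 1},
    {"xyz": [0, 0, -15], "twist": [0, 0, -26.5], "jaw": 1},
    {"xyz": [0, 0, -15], "twist": [0, 0, -26.5], "jaw": 1},
  ],
)

```text
time_s: 4.35
tool_pos: [0.4867, -0.3719, 0.3629]
tool_rot: [179.9, 0.1, 104.1]
force: [0.2, -0.9, -1.7]
grip_width: 0.0234
grasp_force: 59.9
```

Call:
servo_tool(
  plan=[
    {"xyz": [3, 2.7, 0], "twist": [0, 0, 0], "jaw": 1},
    {"xyz": [6, 5.3, 0], "twist": [0, 0, 0], "jaw": 1},
    {"xyz": [9, 8, 0], "twist": [0, 0, 0], "jaw": 1},
    {"xyz": [12, 10.6, 0], "twist": [0, 0, 0], "jaw": 1},
    {"xyz": [15, 13.3, 1], "twist": [0, 0, 0], "jaw": 1},
    {"xyz": [16.7, 14.8, 3], "twist": [0, 0, 0], "jaw": 1},
    {"xyz": [16.7, 14.8, 5], "twist": [0, 0, 0], "jaw": 1},
    {"xyz": [16.7, 14.8, 5.1], "twist": [0, 0, 0], "jaw": 1},
    {"xyz": [16.7, 14.8, 5.1], "twist": [0, 0, 0], "jaw": 1},
    {"xyz": [16.7, 14.8, 5.1], "twist": [0, 0, 0], "jaw": 1},
  ],
)

```text
time_s: 5.18
tool_pos: [0.5896, -0.1755, 0.3114]
tool_rot: [-180.0, 0.1, 103.8]
force: [-0.2, -0.8, -0.4]
grip_width: 0.0233
grasp_force: 59.9
```

```bash
python3 - <<'E'
from h import *
w=snap('wrist','w3');s=snap('scene','s3');d=snap('side','d3');o=env.get_obs();print(o['tool_pos'],o['tool_rot'],o['force'])
f=lambda i,x,y:cv2.resize(i['img'][y:y+75,x:x+100,::-1],(400,300),interpolation=cv2.INTER_CUBIC)
cv2.imwrite('pics/m3.png',np.vstack([np.hstack([cv2.resize(w['img'][:,:,::-1],(400,300)),f(s,270,195)]),np.hstack([f(d,280,190),cv2.resize(d['img'][:,:,::-1],(400,300))])]))
E
```

```text
[ 0.58996092 -0.17541228  0.31245871] [1.79890601e+02 8.69558411e-02 1.03844304e+02] [-0.33180119  0.63617716 -0.76844568]
```

View pics/m3.png

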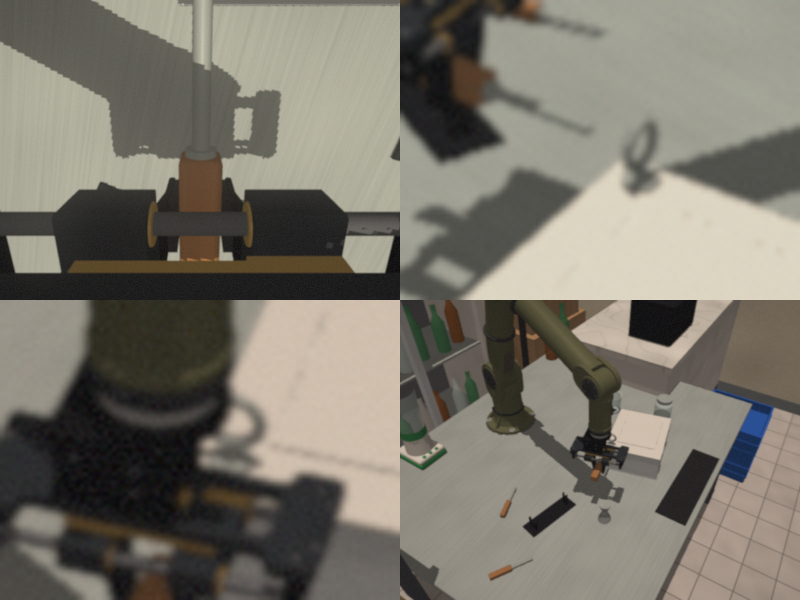

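The scene crop shows the shaft tip at about (590,131) pointing at the ring, whose centre is about (642,148). The wrist view shows the rod centred and straight at column 203 of 400. I'll check the model against these pixels.

```bash
python3 - <<'E'
from h import *
S=load('s3');w=load('w3')
u=np.array([np.cos(np.radians(103.9)),np.sin(np.radians(103.9)),0]);v=np.array([u[1],-u[0],0])
g=np.array([.5898,-.1754,.1495])
full=lambda p:(np.array(p)-[400,0])/4+[270,195]
print('pred tip',proj(S,g+.1265*u),'seen',full((591,131)),'pred collar',proj(S,g+.0315*u),'seen',full((493,93)))
e=np.array([.549,-.0125,.15]);print('eye pred',proj(S,e),'seen',full((642,147)))
for d in(u,v,np.array([0,0,1])): print('px/cm',proj(S,e+.01*d)-proj(S,e))
for k in(.03,.05,.07):print('wrist',proj(w,g+k*u))
E
```

```text
pred tip [[317.4755797  226.86716594]] seen [317.75 227.75] pred collar [[291.33453724 217.17906652]] seen [293.25 218.25]
eye pred [[329.51853346 231.07598597]] seen [330.5  231.75]
px/cm [[2.93833395 1.0880648 ]]
px/cm [[-1.88562376  1.67385381]]
px/cm [[ 0.01984187 -2.86483111]]
wrist [[319.21172933 256.64657769]]
wrist [[319.16734644 201.44562889]]
wrist [[319.11926337 141.64261671]]
```

Call:
servo_tool(
  plan=[
    {"xyz": [1, 0, 0], "twist": [0, 0, 0], "jaw": 1},
    {"xyz": [2, 0, 0], "twist": [0, 0, 0], "jaw": 1},
    {"xyz": [2.7, 0, 0], "twist": [0, 0, 0], "jaw": 1},
    {"xyz": [3.2, 0, 0], "twist": [0, 0, 0], "jaw": 1},
    {"xyz": [3.7, 0, 0], "twist": [0, 0, 0], "jaw": 1},
    {"xyz": [4.2, 0, 0], "twist": [0, 0, 0], "jaw": 1},
    {"xyz": [4.6, 0, 0], "twist": [0, 0, 0], "jaw": 1},
    {"xyz": [5, 0, 0], "twist": [0, 0, 0], "jaw": 1},
    {"xyz": [5, 0, 0], "twist": [0, 0, 0], "jaw": 1},
  ],
)

```text
time_s: 6.08
tool_pos: [0.5778, -0.1243, 0.3109]
tool_rot: [180.0, -0.0, 104.1]
force: [0.9, 0.4, -1.6]
grip_width: 0.0234
grasp_force: 59.9
```

```bash
python3 - <<'E'
from h import *
s=snap('scene','s4');d=snap('side','d4');w=snap('wrist','w4');o=env.get_obs();print(o['tool_pos'],o['tool_rot'],o['force'])
f=lambda i,x,y:cv2.resize(i['img'][y:y+75,x:x+100,::-1],(400,300),interpolation=cv2.INTER_CUBIC)
cv2.imwrite('pics/m4.png',np.hstack([f(s,270,195),cv2.resize(w['img'][:,:,::-1],(400,300))]))
E
```

```text
[ 0.57788565 -0.12570514  0.31092463] [-1.79999924e+02  2.16714612e-02  1.03978076e+02] [-0.39336594 -0.46346525 -1.27867237]
```

View pics/m4.png

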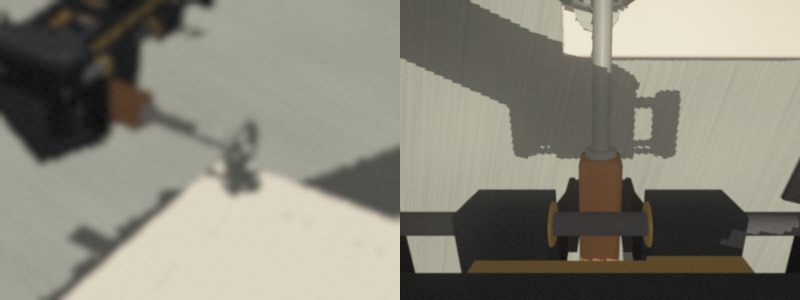

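The wrist picture shows the shaft in line with the ring (both at column 602), and the scene view shows it entering the ring. No notable contact force, so I go on.

Call:
servo_tool(
  plan=[
    {"xyz": [0.5, 0, 0], "twist": [0, 0, 0], "jaw": 1},
    {"xyz": [1, 0, 0], "twist": [0, 0, 0], "jaw": 1},
    {"xyz": [1.5, 0, 0], "twist": [0, 0, 0], "jaw": 1},
    {"xyz": [2, 0, 0], "twist": [0, 0, 0], "jaw": 1},
    {"xyz": [2.4, 0, 0], "twist": [0, 0, 0], "jaw": 1},
    {"xyz": [2.4, 0, 0], "twist": [0, 0, 0], "jaw": 1},
    {"xyz": [2.4, 0, 0], "twist": [0, 0, 0], "jaw": 1},
    {"xyz": [2.4, 0, 0], "twist": [0, 0, 0], "jaw": 1},
    {"xyz": [2.4, 0, 0], "twist": [0, 0, 0], "jaw": 1},
    {"xyz": [2.4, 0, 0], "twist": [0, 0, 0], "jaw": 1},
  ],
)

```text
time_s: 7.07
tool_pos: [0.5721, -0.1024, 0.3109]
tool_rot: [180.0, 0.0, 104.0]
force: [-0.7, -0.9, -0.5]
grip_width: 0.0237
grasp_force: 59.9
```

```bash
python3 - <<'E'
from h import *
s=snap('scene','s5');w=snap('wrist','w5');o=env.get_obs();print(o['tool_pos'],o['tool_rot'],o['force'])
cv2.imwrite('pics/m5.png',np.hstack([cv2.resize(s['img'][205:250,300:360,::-1],(400,300),interpolation=cv2.INTER_CUBIC),cv2.resize(w['img'][:240,160:480,::-1],(400,300))]))
# arc plan from tool pos: rod axis offset from eye initially ~0; steps in tool frame (y=lid x, z=down)
for th in range(0,49,3):
    a=np.radians(th); x=-.2*np.cos(a)+.04*np.sin(a)+.2; z=.2*np.sin(a)+.04*np.cos(a)-.04
    # tangential lead 8 mm
    b=np.arctan2(.04,.2)+a; print(th,round((x+.008*np.sin(b))*100,2),round(-(z+.008*np.cos(b))*100,2))
E
```

```text
[ 0.57209858 -0.10234476  0.31093198] [1.79998306e+02 8.32625444e-03 1.03976658e+02] [ 1.02270515  0.57200086 -0.74641959]
0 0.16 -0.78
3 0.43 -1.82
6 0.77 -2.83
9 1.15 -3.83
12 1.59 -4.81
15 2.07 -5.76
18 2.61 -6.68
21 3.19 -7.58
24 3.82 -8.44
27 4.49 -9.27
30 5.21 -10.07
33 5.96 -10.82
36 6.76 -11.53
39 7.59 -12.21
42 8.46 -12.83
45 9.35 -13.41
48 10.28 -13.95
```

View pics/m5.png

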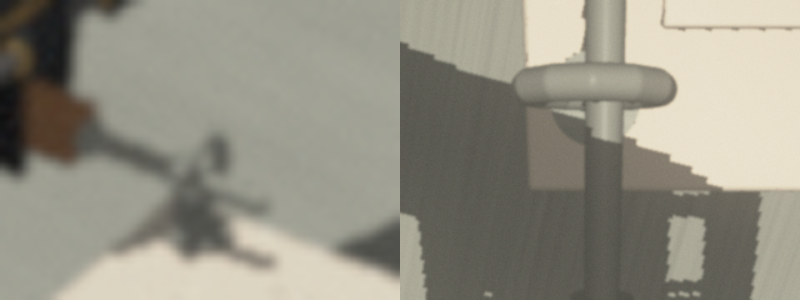

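The wrist view shows the shaft through the ring, emerging beyond it. The rod is about 2 mm to +x of the ring centre (604 against 595), so I lift along the arc.

Call:
servo_tool(
  plan=[
    {"xyz": [0, 0, -0.5], "twist": [0, 0, 0], "jaw": 1},
    {"xyz": [0.0, 0, -0.8], "twist": [0, 0, 0], "jaw": 1},
    {"xyz": [0, 0.1, -1.3], "twist": [0, 0, 0], "jaw": 1},
    {"xyz": [0, 0.25, -1.8], "twist": [0, 0, 0], "jaw": 1},
    {"xyz": [0, 0.55, -2.8], "twist": [0, 0, 0], "jaw": 1},
    {"xyz": [0, 0.95, -3.8], "twist": [0, 0, 0], "jaw": 1},
    {"xyz": [0, 1.4, -4.8], "twist": [0, 0, 0], "jaw": 1},
    {"xyz": [0, 1.85, -5.75], "twist": [0, 0, 0], "jaw": 1},
    {"xyz": [0, 2.2, -6.3], "twist": [0, 0, 0], "jaw": 1},
    {"xyz": [0, 2.4, -6.7], "twist": [0, 0, 0], "jaw": 1},
  ],
)

```text
time_s: 8.0
tool_pos: [0.5961, -0.096, 0.3793]
tool_rot: [179.9, 0.0, 104.0]
force: [0.1, -0.1, -2.9]
grip_width: 0.0233
grasp_force: 59.9
```

Call:
servo_tool(
  plan=[
    {"xyz": [0, 0.3, -0.45], "twist": [0, 0, 0], "jaw": 1},
    {"xyz": [0, 0.9, -1.3], "twist": [0, 0, 0], "jaw": 1},
    {"xyz": [0, 1.65, -2.2], "twist": [0, 0, 0], "jaw": 1},
    {"xyz": [0, 2.6, -3.4], "twist": [0, 0, 0], "jaw": 1},
    {"xyz": [0, 3.4, -4.15], "twist": [0, 0, 0], "jaw": 1},
    {"xyz": [0, 4.2, -4.85], "twist": [0, 0, 0], "jaw": 1},
    {"xyz": [0, 5.0, -5.5], "twist": [0, 0, 0], "jaw": 1},
    {"xyz": [0, 5.85, -6.15], "twist": [0, 0, 0], "jaw": 1},
    {"xyz": [0, 6.3, -6.45], "twist": [0, 0, 0], "jaw": 1},
    {"xyz": [0, 6.7, -6.7], "twist": [0, 0, 0], "jaw": 1},
  ],
)

```text
time_s: 8.83
tool_pos: [0.6607, -0.0799, 0.445]
tool_rot: [-180.0, -0.0, 104.0]
force: [-1.1, -1.5, -2.3]
grip_width: 0.0232
grasp_force: 59.9
```

Call:
servo_tool(
  plan=[
    {"xyz": [0, 0, 0], "twist": [0, 0, 0], "jaw": 1},
    {"xyz": [0, 0, 0], "twist": [0, 0, 0], "jaw": 1},
    {"xyz": [0, 0, 0], "twist": [0, 0, 0], "jaw": 1},
    {"xyz": [0, 0, 0], "twist": [0, 0, 0], "jaw": 1},
    {"xyz": [0, 0, 0], "twist": [0, 0, 0], "jaw": 1},
    {"xyz": [0, 0, 0], "twist": [0, 0, 0], "jaw": 1},
    {"xyz": [0, 0, 0], "twist": [0, 0, 0], "jaw": 1},
  ],
)

```text
time_s: 9.42
tool_pos: [0.6603, -0.0801, 0.4449]
tool_rot: [-180.0, 0.0, 104.0]
force: [-0.6, -0.0, -1.3]
grip_width: 0.0235
grasp_force: 59.9
```

```bash
python3 - <<'E'
from h import *
s=snap('scene','s6');d=snap('side','d6');w=snap('wrist','w6');o=env.get_obs();print(o['tool_pos'],o['tool_rot'],o['force'],o['grasp_force'])
f=lambda i,x,y:cv2.resize(i['img'][y:y+150,x:x+200,::-1],(400,300),interpolation=cv2.INTER_CUBIC)
cv2.imwrite('pics/m6.png',np.vstack([np.hstack([f(s,250,180),f(d,280,140)]),np.hstack([cv2.resize(w['img'][:,:,::-1],(400,300)),f(s,250,180)*0])]))
E
```

```text
[ 0.66033157 -0.08013068  0.44495892] [1.79995650e+02 7.06473923e-03 1.03994718e+02] [-1.06580426  0.14592858 -1.89390043] 59.86548246815801
```

View pics/m6.png

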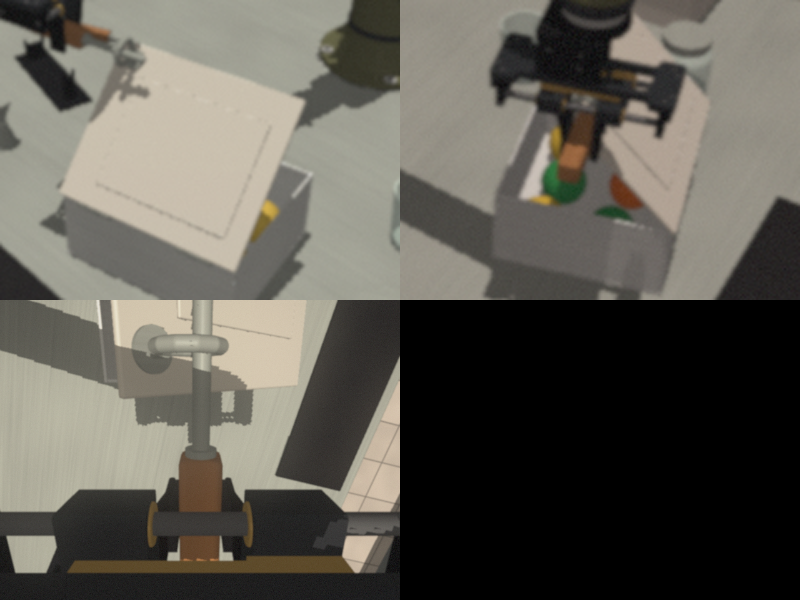

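The lid stands open with the rod through the eye. In the scene crop the front corners are at (304,100) and (146,43), and the hinge corners at (63,192) and (236,271). Next I estimate the angle.

```bash
python3 - <<'E'
from h import *
from scipy.optimize import least_squares
S=load('s6');f=lambda p:np.array(p)/2+[250,180]
def W(q,l):
    x,z=l[0]*np.cos(q)+l[2]*np.sin(q),-l[0]*np.sin(q)+l[2]*np.cos(q);a=np.radians(14.15)
    return np.array([.7175+x*np.cos(a)-l[1]*np.sin(a),.138+x*np.sin(a)+l[1]*np.cos(a),.11+z])
obs=[((-.222,.133,.007),f((304,100))),((-.222,-.133,.007),f((146,43))),((.002,.133,.007),f((236,271))),((.002,-.133,.007),f((63,192)))]
r=least_squares(lambda p:np.concatenate([proj(S,W(p[0],l))[0]-u for l,u in obs[:2]]),[.7])
print(np.degrees(r.x),r.fun, [proj(S,W(r.x[0],l))[0]-u for l,u in obs[2:]])
r2=least_squares(lambda p:np.concatenate([proj(S,W(p[0],l))[0]+p[1:]-u for l,u in obs]),[.7,0,0]);print(np.degrees(r2.x[0]),r2.fun)
for q in(40,45,50):print(q,[proj(S,W(np.radians(q),l))[0].round(1) for l,_ in obs[:2]])
E
```

```text
[36.7345939] [ 3.33668278  3.35952305 -7.16675037  1.5490511 ] [array([-0.51476703,  0.5108615 ]), array([-2.79569049,  0.1938561 ])]
36.70922892720377 [ 5.12386857  1.96334198 -5.37407008  0.1536452   1.26559261 -0.90005239
 -1.0153911  -1.21693479]
40 [array([404.3, 231.7]), array([314.1, 201.3])]
45 [array([402.5, 229.7]), array([311.2, 199.1])]
50 [array([400.4, 228.3]), array([308. , 197.4])]
```

The front-right corner is hidden behind the eye, so that point was wrong. The clear front-left corner (402,230) matches the 45° prediction (402.5,229.7), and the arm's own travel along the arc agrees. The collar sits at the same place in the wrist view, so the rod has not slipped. I'm handing the job in.

```bash
python3 -c "
from cell import env
print(env.sign_off())"
```

```text
the job is handed in; nothing more can be done
None
```

I handed the job in with the rod through the eye and gripped at 60 N, holding the lid still at about 45° (estimated to about ±2° from the scene camera and the arm's travel); no verdict came back.

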